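# Spring open the pattern case and take out the green wax ring

## Robot

A 6-joint arm with a two-finger parallel gripper is mounted at the origin on a cart in front of the work surface, level with it; the furniture and walls round the work are solid. World frame = base frame: x ahead of the robot, y to its left, z up, the work surface at z = 0. Lengths are in m, angles in rad, forces in N, time in s.
With the tool pointing down it reaches from about 0.35 to 0.95 m from the base axis. Payload 17.4 kg.
Tool frame: the origin (TCP) lies midway between the tips of the shut fingers; the grasp point (between the pads) lies 19 mm behind it; z points along the fingers, y is the direction in which the jaws open and shut (so a half turn about z gives the same grasp; the last joint's range is limited). The gripper opens to 93 mm and grips with 3 to 60 N. Pads are 15 mm wide; open, the fingers measure 128 mm over their backs; the gripper's body (75 mm by 188 mm) begins 65 mm behind the grasp point.
Start: joints at [-1.301, 0.116, 1.442, -0, 1.584, -0.038], TCP at [0.204, -0.643, 0.219] pointing down, gripper open.
Joint ranges: [-2.83, 2.83], [-0.83, 2.19], [0.07, 2.5], [-1.14, 4.28], [0.01, 3], [-2.97, 2.97]. Speed limits (rad/s): [1.89, 1.89, 2.22, 3.14, 3.14, 3.14].

## Interface

Orientations are given as a unit quaternion [x, y, z, w].
In Python, from rig import ctrl, optics gives the robot as it stands.
- The arm moves only by the tool play_rows, never from a script. Its argument "motion" is a list that holds one entry, the list of rows, each a list of 7 numbers: the shift along the tool's x, y, z in cm, then the turn, a rotation vector about the tool's x, y, z in degrees, then the closure, from 0 (fully open) to 1 (shut). In form: [[[dx, dy, dz, rx, ry, rz, grip], ...]]. A call has 1 to 8 rows; each row shifts and turns the pose as measured when the row begins, along the tool's axes as they then stand; what a row does not reach is not made up. A row lasts 1/10 s, in which the tool goes at most 50 mm and 8.59 degrees, less where a joint would pass 70% of its speed; a pose out of reach is approached as far as the arm can. A call is refused whole if a number of a shift passes 5 or a number of a turn 8.59, either way. A call with a gripper value outside its range is refused whole. The fingers move at their own pace and stop on an object; "squeeze" is the grip in N (left out, the last holds). Time passes only in rows, so rows that do not move let the fingers close. It gives the time, the measured TCP pose, the force and the opening at its end, in the units of the state.
- ctrl.observe(): the state, without advancing time (a new reading comes with each control period).
- optics.read_camera(name): name is "scene" or "top"; returns a dict with "color" (480x640x3 uint8, red, green, blue), "depth" (480x640 float32, m along the optical axis (not along the pixel's ray), 0 where there is no reading), "mtx" (3x3 intrinsics, pixels), "R" (3x3) and "t" (3): a world point X has camera coordinates R X + t. Camera axes: x right, y down, z forward; pixel columns grow to the right and rows downward; lengths in m; the calibration is good to about 2 mm. A picture is of the moment at which its call begins.
- ctrl.sign_off(): hands the job in, once; it reports no verdict.
The state is a dict: "t": time; "qpos": joint angles; "dq": joint speeds; "joint_efforts": joint torques, N m; "position": TCP position; "eef_rot": TCP orientation; "ft_force": force on the tool from outside, world axes, zero at the start; "moment": the same for the moment, N m; "width": opening from 0.0 (shut) to 1.0 (fully open).
Only numpy, scipy, OpenCV 4.12 (cv2) and the standard library are available. Lean on these libraries where they do the work, as an engineer would, in place of code of your own. Each camera call takes 0.05 s, during which the arm holds its last target.

## Task

Press the red release button of the blue pattern case so that its lid springs fully open, then take the green wax ring out and lay it down gently, flat, in the middle of the steel bench block. Leave the purple ring in its pocket and the lid open, and do not knock over the spirit lamp or the bottle.

Things in the scene. Friction and masses are not known exactly. Their poses are not given: they have to be found in the camera images.
- case: The pattern case's base, fixed to the bench: aluminium plate 140 mm (its x) by 146 mm (its y), top 19 mm above the bench, carrying a grey padded bed (66 x 130 mm, top 23 mm above the bench) under the lid. Origin on the bench, 15 mm nearer its far (+x) edge than the plate's middle; +x points from the button to the hinge, away from the robot.
- release_top (a point): Centre of the top face of the red release button, 20 mm across, standing 10 mm proud of a dark round housing (36 mm across, 12 mm tall) on the case's front deck, 30 mm in front (-x of the case) of the lid's 43 mm high front wall. It is pressed straight down.
- release (a joint): Release button: 0 = up, grows as it is pressed, 0.006 m = fully down, which takes 5 N; it springs back up when let go. The catch lets go of the lid at about 0.004 m.
- lid (a joint): Blue lid, 78 x 138 mm, hinged along the case's far edge: 0 = shut and held by the catch, 2.4 rad = open against its stop, leaning back away from the robot, its free edge then about 90 mm above the bench and the hinge line 42 mm behind the rings' centres. Once the catch lets go, a weak spring swings it open by itself in about a second and holds it at the stop (a hand in its way only delays it).
- green_ring_center (a point): Centre (half-way up) of the green wax ring, a flat-lying ring 38 mm outside diameter, 14 mm tall, loose, 16 to 30 g. It lies in one of the two round pockets of the bed, 36 mm left or right of the bed's middle; the pockets are 41 mm wide and 3 mm deep, so the ring stands 11 mm proud of the bed. z axis = the ring's axis.
- purple_ring_center (a point): Centre of the purple wax ring, 31 mm outside diameter, 15 mm tall, loose, in the other pocket. It stays there.
- block_top (a point): Centre of the top face of the loose polished steel bench block, 65 x 65 x 18 mm, 0.55 kg, lying on the bench to the right of the case. z axis up.
- spirit_lamp: Loose bystander: spirit lamp with black well on a grey foot, 81 mm across, 66 mm tall; origin at its underside, z axis up.
- oil_bottle: Loose bystander: small white bottle with a red cap, 34 mm across, 78 mm tall; origin at its underside, z axis up.
Things that resemble listed ones, but are neither listed nor needed, are in the scene too. Leave any orange or yellow look-alike of the part that bears block_top alone.

How it is judged:
By the outcome, as a careful person would: the job done as asked, in the order asked, and still so for the second after the job is handed in, with the robot touching nothing.
It also fails if it takes over 53 s, if anything falls off the work surface, if the arm or the gripper's body presses on something with over 40 N, if the wrist force passes 120 N, or if a joint passes its speed limit or range.

## Working session

There is one attempt and no reset: what is moved stays moved. The work goes in short steps, Python scripts to look and compute and a tool call to move; the robot and the scene stay as the last step left them, time stands still between calls to the robot, and variables do not carry over. Pictures are saved under pics/ and viewed, and the job is handed in when it is done.

Besides the shell and the picture viewer there is one more tool, called after ">>>" as a command line: name --argument value ..., lists and objects as JSON in quotes. play_rows: Moves the arm, as the interface text tells. Its arguments: {"type":"object","properties":{"motion":{"type":"array","items":{"type":"array","items":{"type":"array","items":{"type":"number"}}}},"squeeze":{"type":"number"}},"required":["motion"]}

```bash
mkdir -p pics; cat > h.py <<'E'
import numpy as np,cv2
from rig import ctrl,optics
def snap(n,save):
    c=optics.read_camera(n); np.savez(f'{save}.npz',**c); cv2.imwrite(f'pics/{save}.png',c['color'][:,:,::-1]); return c
def P(c,u,v,d=None):
    d=c['depth'][v,u] if d is None else d
    p=np.linalg.inv(c['mtx'])@np.array([u,v,1.])*d
    return c['R'].T@(p-c['t'])
def cloud(c):
    v,u=np.mgrid[:480,:640]; d=c['depth']
    p=np.stack([u*d,v*d,d],-1)@np.linalg.inv(c['mtx']).T
    return (p-c['t'])@c['R']
E
python3 - <<'E'
from h import *
for n in('scene','top'):
    c=snap(n,n+'0'); print(n,c['R'].round(3).tolist(),c['t'],c['mtx'].tolist())
s=ctrl.observe(); print(s)
E
```

```text
scene [[-0.84, -0.542, -0.008], [-0.332, 0.526, -0.783], [0.429, -0.656, -0.621]] [0.45560011 0.2558411  0.84531063] [[437.0272652869066, 0.0, 323.18246919227994], [0.0, 437.0272652869066, 246.5834839812109], [0.0, 0.0, 1.0]]
top [[-0.012, -1.0, -0.0], [-0.995, 0.012, -0.098], [0.098, -0.001, -0.995]] [-0.0437018   0.56797376  1.22270372] [[540.5562822382135, 0.0, 329.4879931135859], [0.0, 540.5562822382135, 237.49759041587794], [0.0, 0.0, 1.0]]
{'t': 0.1, 'qpos': array([-1.30081626e+00,  1.16413071e-01,  1.44219045e+00,  2.30521346e-05,
        1.58404467e+00, -3.77939930e-02]), 'dq': array([ 0.0003516 ,  0.00111137, -0.00137417,  0.00104392,  0.00062144,
        0.00019234]), 'joint_efforts': array([ 2.73137455e-03, -7.22896886e+01, -6.23861647e+01,  7.81396986e-02,
        2.27496063e-02, -5.20862022e-05]), 'position': array([ 0.2044328 , -0.64309201,  0.21800082]), 'eef_rot': array([ 9.88182579e-01,  1.53280501e-01, -4.96849688e-05, -5.25549353e-04]), 'ft_force': array([-0.26518448,  0.21172147,  0.01947731]), 'moment': array([-0.01665043, -0.01121494, -0.00262277]), 'width': 0.9981788952489316}
```

View pics/scene0.png

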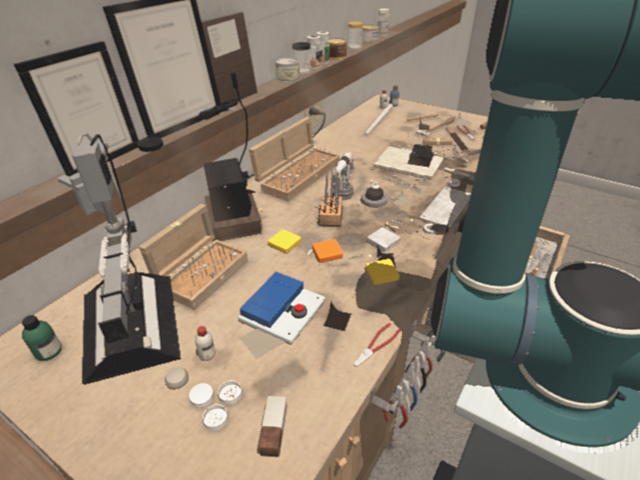

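View pics/top0.png

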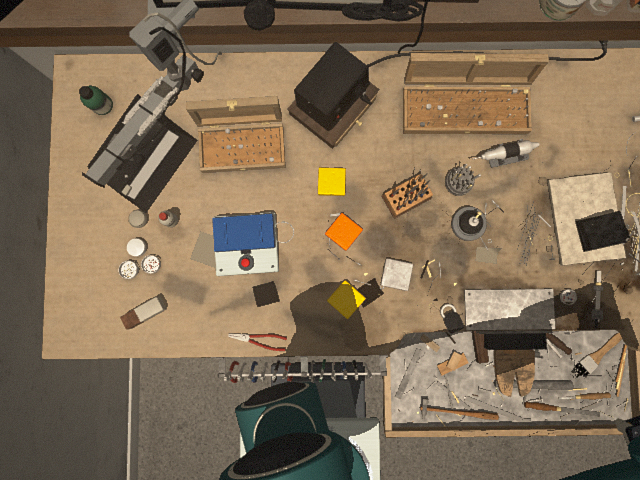

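```bash
python3 - <<'E'
from h import *
c=dict(np.load('top0.npz')); s=dict(np.load('scene0.npz'))
for n,u,v in [('button',246,263),('block',397,274),('lamp',468,222),('bottle',166,215),('lidmid',246,232),('orange',344,231),('yel',347,299),('cone?',410,190)]:
    print(n,P(c,u,v).round(4))
def crop(c,n,u0,v0,u1,v1,k):
    cv2.imwrite(f'pics/{n}.png',cv2.resize(c['color'][v0:v1,u0:u1,::-1],None,fx=k,fy=k,interpolation=cv2.INTER_CUBIC))
crop(c,'ccase',190,195,310,285,6)
crop(c,'cblk',370,240,450,300,8)
crop(s,'sblk',220,210,420,350,4)
E
```

```text
button [0.5101 0.1406 0.0396]
block [ 0.4815 -0.2057  0.0195]
lamp [ 0.5977 -0.368   0.0441]
bottle [0.6175 0.314  0.0761]
lidmid [0.5802 0.1394 0.0488]
orange [ 0.5832 -0.0846  0.0184]
yel [ 0.4253 -0.0893  0.0142]
cone? [ 0.6613 -0.2272  0.1095]
```

View pics/ccase.png

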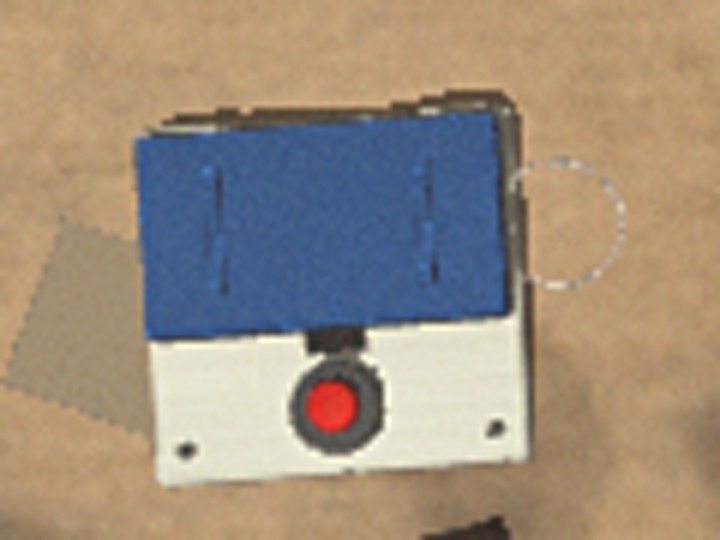

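View pics/cblk.png

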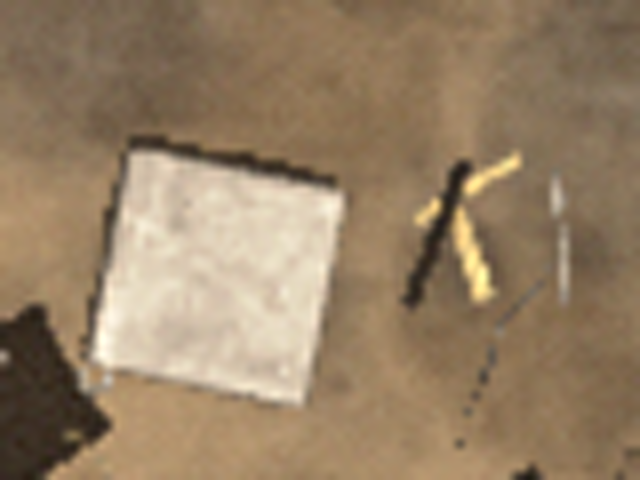

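View pics/sblk.png

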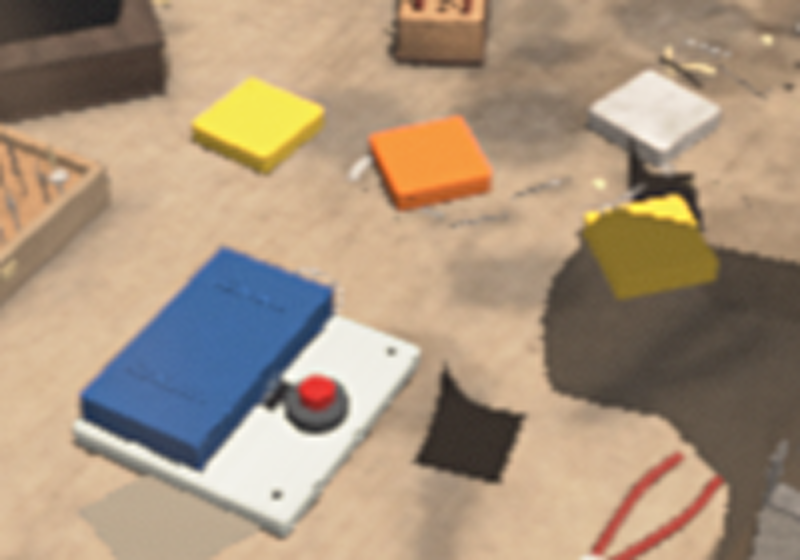

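```bash
cat >> h.py <<'E'
from scipy.spatial.transform import Rotation as Ro
def plane(c,u,v,z):
    d=c['R'].T@np.linalg.inv(c['mtx'])@np.array([u,v,1.]); o=-c['R'].T@c['t']
    return o+d*(z-o[2])/d[2]
def togo(target,yaw_deg):
    s=ctrl.observe(); R=Ro.from_quat(s['eef_rot']).as_matrix()
    y=np.deg2rad(yaw_deg); Rt=np.array([[np.cos(y),np.sin(y),0],[np.sin(y),-np.cos(y),0],[0,0,-1]])
    d=R.T@(np.array(target)-s['position'])*100; r=Ro.from_matrix(R.T@Rt).as_rotvec(degrees=True)
    print('t',round(s['t'],2),'pos',s['position'].round(4),'F',s['ft_force'].round(2),'w',round(s['width'],3),'q',s['qpos'].round(2))
    print('go cm',d.round(2),'deg',r.round(2),'dist',np.linalg.norm(d).round(2))
E
python3 - <<'E'
from h import *
c=dict(np.load('top0.npz')); s=dict(np.load('scene0.npz'))
f=lambda a,b,z:plane(c,190+(a+.5)/6-.5,195+(b+.5)/6-.5,z)
L=f(160,485,.019);Rr=f(528,460,.019); print(L,Rr)
print('yaw',np.degrees(np.arctan2(Rr[0]-L[0],L[1]-Rr[1])))
L=f(150,338,.043);R2=f(508,316,.043); print(L,R2,np.degrees(np.arctan2(R2[0]-L[0],L[1]-R2[1])))
b=f(331,406,.041); print('btn',b)
bs=plane(s,220+(319+.5)/4-.5,210+(388+.5)/4-.5,.041);print('btn scene',bs)
g=lambda a,b,z:plane(c,370+(a+.5)/8-.5,240+(b+.5)/8-.5,z)
q=np.array([g(132,150,.018),g(345,190,.018),g(305,403,.018),g(95,362,.018)]);print('block',q.mean(0),q.round(4).tolist())
h=lambda a,b,z:plane(s,220+(a+.5)/4-.5,210+(b+.5)/4-.5,z)
q=np.array([h(652,70,.018),h(720,115,.018),h(658,154,.018),h(590,110,.018)]);print('block scene',q.mean(0))
# red centroid
col=c['color'].astype(int)
m=(col[...,0]>150)&(col[...,1]<60)&(col[...,2]<60); m[:, :235]=0;m[:,257:]=0
v,u=np.nonzero(m); print(u.mean(),v.mean(),m.sum(),plane(c,u.mean(),v.mean(),.041))
t=np.radians(4.5); print('rings mid', b+np.array([np.cos(t),np.sin(t),0])*(.108-.042))
togo([b[0],b[1],.16],4.5)
E
```

```text
[0.48325626 0.21255767 0.019     ] [0.49118709 0.07061889 0.019     ]
yaw 3.1980772744125487
[0.53831964 0.21182009 0.043     ] [0.54507592 0.07578777 0.043     ] 2.8433563971491007
btn [0.51175674 0.1432775  0.041     ]
btn scene [0.51053964 0.14330923 0.041     ]
block [ 0.48141242 -0.20578095  0.018     ] [[0.5182, -0.1813, 0.018], [0.5059, -0.2429, 0.018], [0.4445, -0.2297, 0.018], [0.457, -0.1693, 0.018]]
block scene [ 0.48061442 -0.20302844  0.018     ]
245.1904761904762 267.5952380952381 42 [0.49957091 0.14223384 0.041     ]
rings mid [0.57755329 0.1484558  0.041     ]
t 0.1 pos [ 0.2044 -0.6431  0.218 ] F [-0.27  0.21  0.02] w 0.998 q [-1.3   0.12  1.44  0.    1.58 -0.04]
go cm [ 53.11 -65.63   5.87] deg [-0.06  0.   13.13] dist 84.63
```

>>> play_rows --motion '[[[2.9,-3.6,0,0,0,0,1],[2.9,-3.6,0,0,0,0,1],[2.9,-3.6,0,0,0,0,1],[2.9,-3.6,0,0,0,0,1],[2.9,-3.6,0,0,0,0,1],[2.9,-3.6,0,0,0,0,1],[2.9,-3.6,0,0,0,0,1],[2.9,-3.6,0,0,0,0,1]]]' --squeeze 10

```text
t: 0.9
position: [0.3392, -0.2891, 0.2135]
eef_rot: [0.989, 0.15, -0.001, -0.004]
ft_force: [0.4, 0.0, -0.6]
width: 0.359
```

```bash
python3 -c "
from h import *
togo([.511,.143,.10],3)"
```

```text
t 0.9 pos [ 0.3392 -0.2891  0.2135] F [ 0.43  0.03 -0.59] w 0.359 q [-0.77 -0.39  1.91  0.    1.63  0.51]
go cm [ 29.2  -36.1   11.61] deg [-0.45  0.1  14.21] dist 47.86
```

>>> play_rows --motion '[[[2.9,-3.6,0,0,0,0,1],[2.9,-3.6,0,0,0,0,1],[2.9,-3.6,0,0,0,0,1],[2.9,-3.6,0,0,0,0,1],[2.9,-3.6,0,0,0,0,1],[2.9,-3.6,0,0,0,0,1],[2.9,-3.6,0,0,0,0,1],[2.9,-3.6,0,0,0,0,1]]]'

```text
t: 1.7
position: [0.4767, 0.0704, 0.2155]
eef_rot: [0.989, 0.149, 0.0, -0.003]
ft_force: [0.8, -1.0, -0.1]
width: 0.001
```

```bash
python3 -c "
from h import *
togo([.511,.143,.10],3)"
```

```text
t 1.7 pos [0.4767 0.0704 0.2155] F [ 0.81 -0.98 -0.06] w 0.001 q [ 0.09 -0.31  1.85  0.01  1.61  1.36]
go cm [ 5.4  -5.85 11.59] deg [-0.37 -0.06 14.15] dist 14.06
```

>>> play_rows --motion '[[[2.7,-2.9,2.5,0,0,0,1],[2.7,-2.9,2.5,0,0,0,1],[0,0,2.5,0,0,7,1],[0,0,2.5,0,0,7,1],[0,0,0,0,0,0,1]]]'

```text
t: 2.2
position: [0.5123, 0.1521, 0.1115]
eef_rot: [1.0, 0.028, -0.0, -0.003]
ft_force: [-1.0, 0.1, 0.2]
width: 0.004
```

```bash
python3 -c "
from h import *
togo([.511,.143,.045],3)"
```

```text
t 2.2 pos [0.5123 0.1521 0.1115] F [-0.99  0.05  0.2 ] w 0.004 q [ 0.24 -0.14  1.87  0.01  1.41  1.75]
go cm [-0.17  0.95  6.65] deg [-0.38  0.04  0.16] dist 6.72
```

>>> play_rows --motion '[[[-0.2,0.9,0,0,0,0,1],[0,0,2.5,0,0,0,1],[0,0,2.2,0,0,0,1],[0,0,0,0,0,0,1]]]'

```text
t: 2.6
position: [0.5122, 0.1409, 0.0688]
eef_rot: [0.999, 0.034, 0.002, -0.004]
ft_force: [0.3, 0.2, -0.4]
width: 0.004
```

```bash
python3 -c "
from h import *
togo([.511,.143,.043],3)
snap('top','t1');c=snap('scene','s1')
cv2.imwrite('pics/s1c.png',cv2.resize(c['color'][230:370,200:400,::-1],None,fx=4,fy=4))"
```

```text
t 2.6 pos [0.5122 0.1409 0.0688] F [ 0.33  0.17 -0.42] w 0.004 q [ 0.22 -0.12  1.93  0.01  1.33  1.72]
go cm [-0.12 -0.2   2.58] deg [-0.41 -0.26  0.86] dist 2.59
```

View pics/s1c.png

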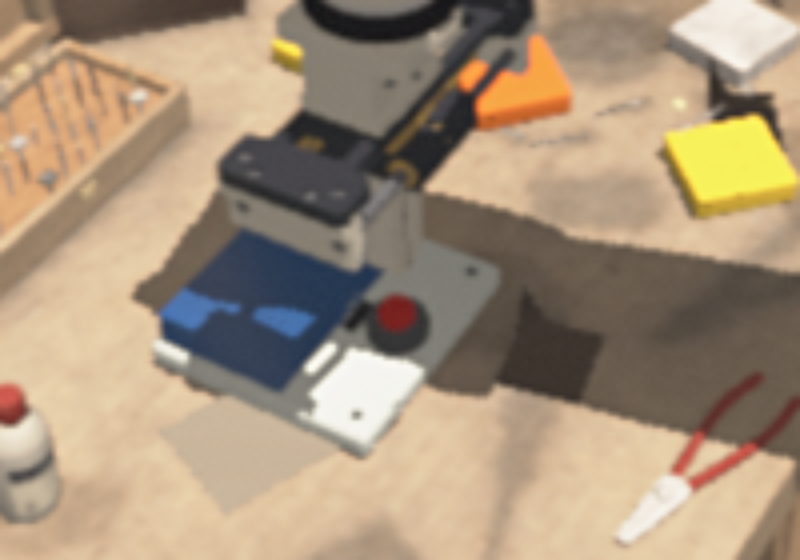

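>>> play_rows --motion '[[[-0.1,-0.2,1.5,0,0,0.9,1],[0,0,0.9,0,0,0,1],[0,0,0.4,0,0,0,1],[0,0,0.3,0,0,0,1],[0,0,0.3,0,0,0,1]]]'

```text
t: 3.2
position: [0.5143, 0.1436, 0.0392]
eef_rot: [1.0, 0.025, 0.006, -0.004]
ft_force: [-2.0, -1.1, 3.8]
width: 0.006
```

```bash
python3 -c "
from h import *
togo([.511,.143,.035],3)"
```

```text
t 3.2 pos [0.5143 0.1436 0.0392] F [-2.04 -1.07  3.83] w 0.006 q [ 0.22 -0.09  1.95  0.01  1.27  1.74]
go cm [-0.33  0.05  0.42] deg [-0.49 -0.74 -0.08] dist 0.54
```

>>> play_rows --motion '[[[-0.1,0,0.3,0,0,0,1],[0,0,0.2,0,0,0,1],[0,0,0.1,0,0,0,1]]]'

```text
t: 3.5
position: [0.5141, 0.1437, 0.035]
eef_rot: [1.0, 0.026, 0.007, -0.004]
ft_force: [-9.8, -3.7, 20.5]
width: 0.006
```

```bash
python3 -c "
from h import *
togo([.511,.143,.035],3)
c=snap('scene','s2')
cv2.imwrite('pics/s2c.png',cv2.resize(c['color'][210:350,200:400,::-1],None,fx=4,fy=4))"
```

```text
t 3.5 pos [0.5141 0.1437 0.035 ] F [-9.82 -3.73 20.55] w 0.006 q [ 0.22 -0.09  1.96  0.01  1.26  1.74]
go cm [-0.31  0.06 -0.01] deg [-0.48 -0.84 -0.06] dist 0.32
```

View pics/s2c.png

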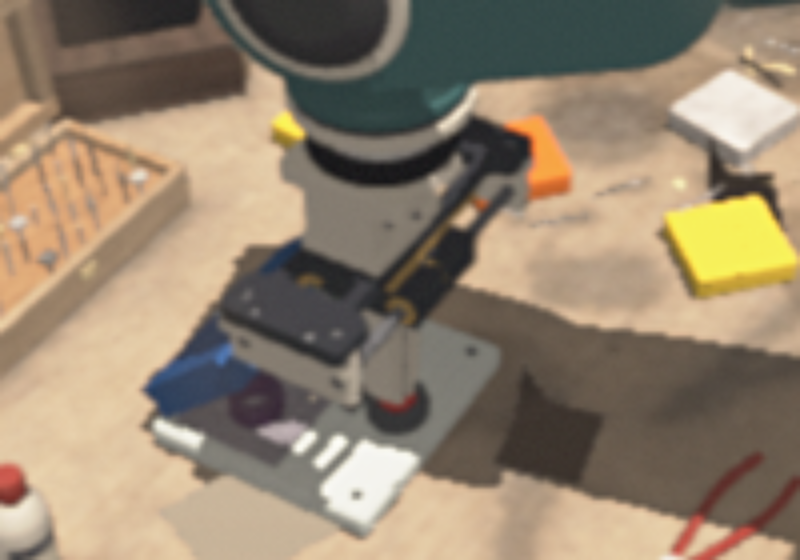

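>>> play_rows --motion '[[[0,0,-1,0,0,0,1],[-1,0,-2,0,0,0,1],[-3,0,-3,0,0,0,0.5],[-3,2,-3,0,0,0,0.3],[-3,3,-3,0,0,0,0.3],[-2,4,-2,0,0,0,0.3],[0,4,0,0,0,0,0.3],[0,4,0,0,0,0,0.3]]]'

```text
t: 4.35
position: [0.3972, -0.0332, 0.1775]
eef_rot: [1.0, 0.03, 0.008, -0.004]
ft_force: [1.3, -0.1, 0.4]
width: 0.472
```

```bash
python3 -c "
from h import *
c=snap('scene','s3')
cv2.imwrite('pics/s3c.png',cv2.resize(c['color'][210:350,200:400,::-1],None,fx=4,fy=4))
c=snap('top','t3')
cv2.imwrite('pics/t3c.png',cv2.resize(c['color'][180:290,180:320,::-1],None,fx=5,fy=5,interpolation=cv2.INTER_CUBIC))
togo([.577,.11,.10],3)
"
```

```text
t 4.45 pos [ 0.3974 -0.0356  0.1771] F [-0.35  0.28 -0.  ] w 0.558 q [-0.16 -0.52  2.05  0.01  1.6   1.36]
go cm [ 18.6  -13.51   8.08] deg [-0.38 -0.86  0.12] dist 24.37
```

View pics/s3c.png

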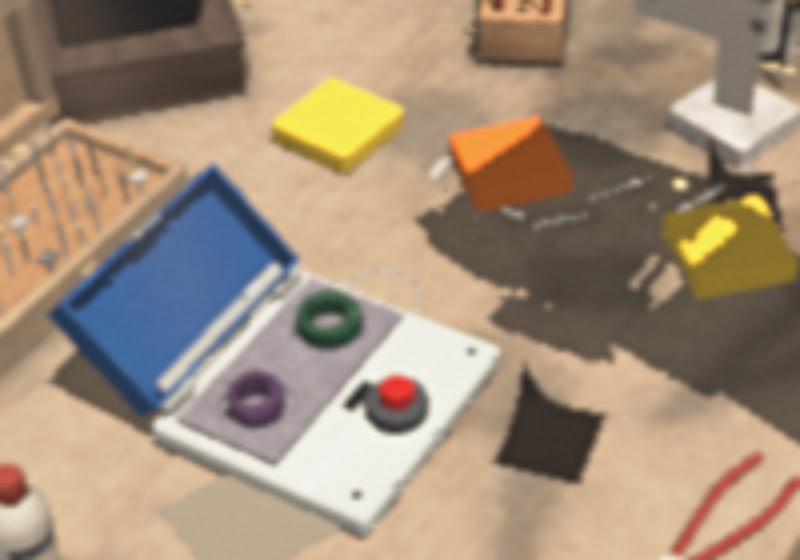

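View pics/t3c.png

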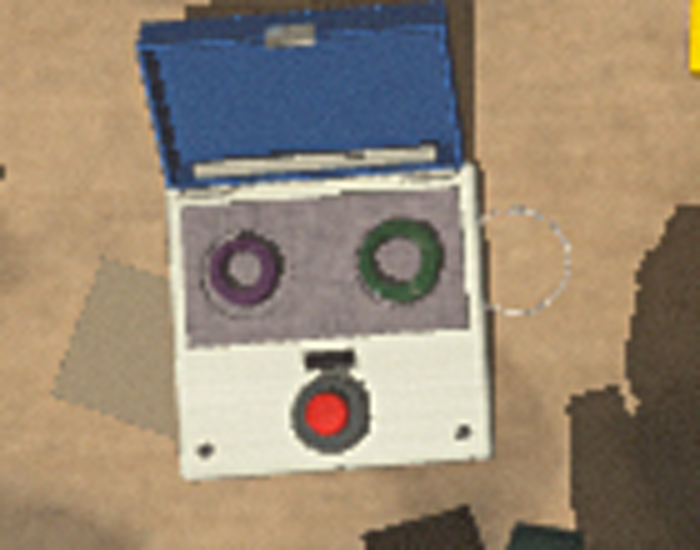

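```bash
python3 -c "
from h import *
for n in('t3','s3'):
    c=dict(np.load(n+'.npz'));X=cloud(c);k=c['color'].astype(int)
    m=(k[...,1]>k[...,0]+12)&(k[...,1]>k[...,2]+3)&(abs(X[...,0]-.575)<.05)&(abs(X[...,1]-.11)<.05)&(X[...,2]>.024)&(X[...,2]<.045)
    p=X[m]; print(n,len(p),p.min(0).round(4),p.max(0).round(4),((p.max(0)+p.min(0))/2).round(4))
    t=p[p[:,2]>.031]
    # circle fit of outer hull
    (cx,cy),r=cv2.minEnclosingCircle((t[:,:2]*1000).astype(np.float32)); print(cx,cy,r,len(t))
c=dict(np.load('t3.npz')); print(plane(c,180+401/5,180+259/5,.03), plane(c,180+246/5,180+269/5,.03),plane(c,180+325/5,180+413/5,.041), -c['R'].T@c['t'])
c=dict(np.load('s3.npz')); print('scene',plane(c,200+329/4,210+312/4,.034),plane(c,200+330/4,210+319/4,.027))
"
```

```text
t3 108 [0.565  0.0935 0.0289] [0.6005 0.1283 0.0403] [0.5827 0.1109 0.0346]
581.9741821289062 111.25762176513672 18.285249710083008 97
s3 136 [0.5622 0.0968 0.0243] [0.5994 0.1307 0.0379] [0.5808 0.1137 0.0311]
580.764404296875 111.90151977539062 18.883625030517578 93
[0.58234953 0.10951787 0.03      ] [0.57855805 0.18115225 0.03      ] [0.51095208 0.1427052  0.041     ] [ 0.44513649 -0.04918171  1.27237695]
scene [0.58158902 0.11117378 0.034     ] [0.58239885 0.10991145 0.027     ]
```

>>> play_rows --motion '[[[3.8,-2.7,0,-0.1,-0.3,0,0.4],[3.8,-2.7,0,-0.1,-0.3,0,0.4],[3.8,-2.7,0,-0.1,-0.3,0,0.4],[3.8,-2.7,1,0,0,0,0.4],[3.8,-2.7,2,0,0,0,0.4],[0,0,1,0,0,0,0.4]]]'

```text
t: 5.05
position: [0.5852, 0.1139, 0.1407]
eef_rot: [1.0, 0.024, 0.002, -0.001]
ft_force: [-0.4, -0.1, -0.4]
width: 0.6
```

```bash
python3 -c "
from h import *
togo([.5815,.1108,.06],3)"
```

```text
t 5.05 pos [0.5852 0.1139 0.1407] F [-0.41 -0.1  -0.36] w 0.6 q [ 0.15 -0.03  1.72  0.    1.45  1.67]
go cm [-0.42  0.3   8.07] deg [-0.06 -0.24 -0.24] dist 8.09
```

>>> play_rows --motion '[[[-0.4,0.3,2.5,0,-0.2,-0.2,0.4],[0,0,2.5,0,0,0,0.4],[0,0,2,0,0,0,0.4],[0,0,0,0,0,0,0.4]]]'

```text
t: 5.45
position: [0.5795, 0.1136, 0.0657]
eef_rot: [1.0, 0.028, -0.002, -0.0]
ft_force: [-0.9, 0.0, 0.6]
width: 0.599
```

```bash
python3 -c "
from h import *
togo([.5815,.1108,.026],3)
c=snap('scene','s4')
cv2.imwrite('pics/s4c.png',cv2.resize(c['color'][210:350,200:400,::-1],None,fx=4,fy=4))
"
```

```text
t 5.45 pos [0.5795 0.1136 0.0657] F [-0.93  0.    0.59] w 0.599 q [0.15 0.02 1.8  0.   1.33 1.66]
go cm [0.2  0.29 3.96] deg [-0.05  0.26  0.17] dist 3.98
```

View pics/s4c.png

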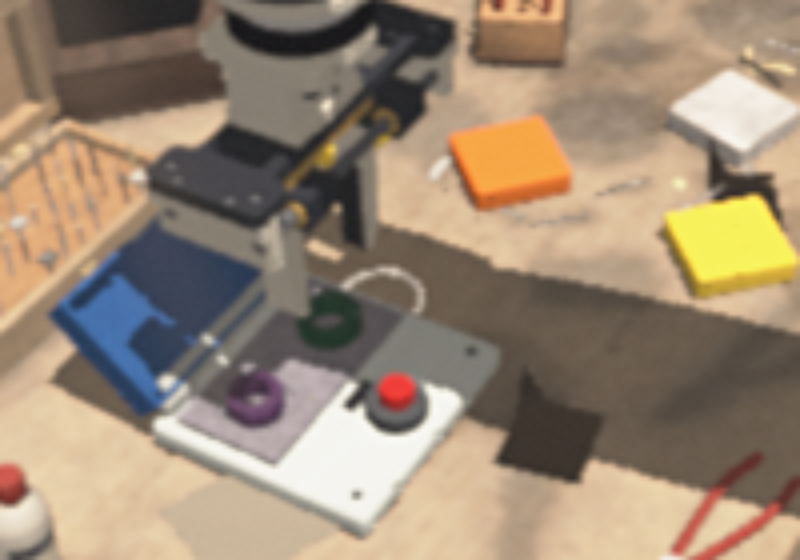

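>>> play_rows --motion '[[[0.2,0.3,1.0,0,0.2,0,0.4],[0,0,1.0,0,0,0,0.4],[0,0,0.6,0,0,0,0.4],[0,0,0,0,0,0,0.4]]]'

```text
t: 5.9
position: [0.5837, 0.1108, 0.0432]
eef_rot: [1.0, 0.028, 0.003, -0.001]
ft_force: [-1.4, 0.3, -1.0]
width: 0.598
```

```bash
python3 -c "
from h import *
togo([.5815,.1108,.026],3)"
```

```text
t 5.9 pos [0.5837 0.1108 0.0432] F [-1.39  0.26 -1.03] w 0.598 q [0.14 0.04 1.81 0.   1.28 1.66]
go cm [-0.22 -0.01  1.71] deg [-0.09 -0.32  0.16] dist 1.73
```

>>> play_rows --motion '[[[-0.1,0,0.7,0,-0.3,0,0.4],[0,0,0.5,0,0,0,0.4],[0,0,0.2,0,0,0,0.4],[0,0,0,0,0,0,0.4]]]'

```text
t: 6.3
position: [0.5829, 0.1108, 0.0286]
eef_rot: [1.0, 0.028, 0.0, -0.001]
ft_force: [-0.1, -0.0, 0.7]
width: 0.602
```

```bash
python3 -c "
from h import *
togo([.5815,.1108,.026],3)"
```

```text
t 6.3 pos [0.5829 0.1108 0.0286] F [-0.15 -0.    0.69] w 0.602 q [0.14 0.06 1.82 0.   1.26 1.66]
go cm [-0.14 -0.01  0.26] deg [-0.09 -0.04  0.15] dist 0.29
```

>>> play_rows --motion '[[[-0.1,0,0.2,0,0,0,0.4],[0,0,0,0,0,0,0.5],[0,0,0,0,0,0,0.55],[0,0,0,0,0,0,0.6],[0,0,0,0,0,0,0.7],[0,0,0,0,0,0,0.8],[0,0,0,0,0,0,0.8]]]' --squeeze 6

```text
t: 7.0
position: [0.5822, 0.1108, 0.0271]
eef_rot: [1.0, 0.028, 0.001, -0.001]
ft_force: [0.1, 0.6, -0.7]
width: 0.389
```

```bash
python3 -c "
from h import *
togo([.5815,.1108,.026],3)"
```

```text
t 7.0 pos [0.5822 0.1108 0.0271] F [ 0.1   0.58 -0.65] w 0.389 q [0.14 0.06 1.83 0.   1.26 1.66]
go cm [-0.07 -0.    0.11] deg [-0.1  -0.09  0.16] dist 0.13
```

>>> play_rows --motion '[[[0,0,0,0,0,0,0.8],[0,0,0,0,0,0,0.8]]]'

```text
t: 7.2
position: [0.5822, 0.1108, 0.0271]
eef_rot: [1.0, 0.028, 0.001, -0.001]
ft_force: [-0.3, 0.2, -0.9]
width: 0.39
```

```bash
python3 -c "
from h import *
togo([.5815,.1108,.026],3)
c=snap('scene','s5')
cv2.imwrite('pics/s5c.png',cv2.resize(c['color'][240:320,230:330,::-1],None,fx=8,fy=7,interpolation=cv2.INTER_CUBIC))
"
```

```text
t 7.2 pos [0.5822 0.1108 0.0271] F [-0.35  0.17 -0.88] w 0.39 q [0.14 0.06 1.83 0.   1.26 1.66]
go cm [-0.07  0.    0.11] deg [-0.1  -0.09  0.16] dist 0.13
```

View pics/s5c.png

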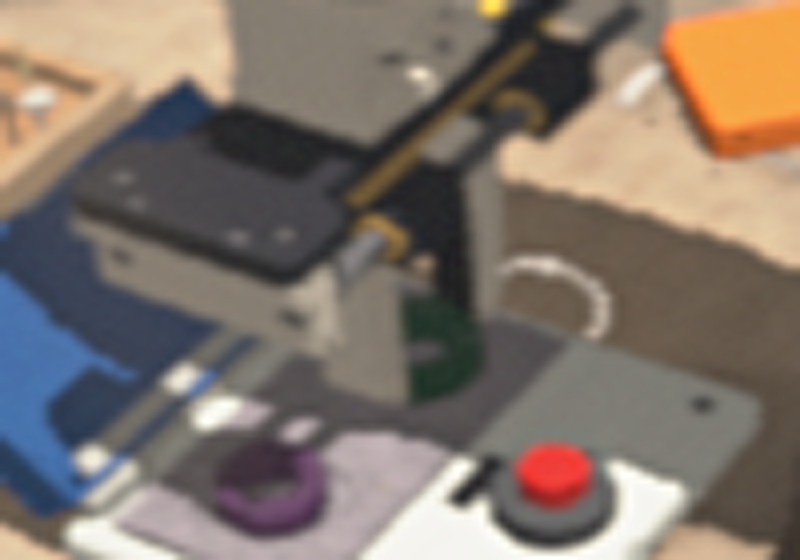

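>>> play_rows --motion '[[[0,0,-0.5,0,0,0,0.8],[0,0,-1,0,0,0,0.8],[0,0,-2,0,0,0,0.8],[0,0,-3,0,0,0,0.8],[0,0,-3,0,0,0,0.8],[0,0,-2,0,0,0,0.8],[0,0,0,0,0,0,0.8]]]'

```text
t: 7.95
position: [0.5817, 0.1106, 0.1505]
eef_rot: [1.0, 0.028, 0.001, -0.001]
ft_force: [0.7, 0.1, 0.2]
width: 0.392
```

```bash
python3 -c "
from h import *
togo([.4810,-.2050,.11],3)
c=snap('scene','s6')
cv2.imwrite('pics/s6c.png',cv2.resize(c['color'][200:320,230:380,::-1],None,fx=5,fy=5,interpolation=cv2.INTER_CUBIC))
"
```

```text
t 7.95 pos [0.5817 0.1106 0.1505] F [0.65 0.07 0.23] w 0.392 q [ 0.14 -0.04  1.71  0.    1.47  1.66]
go cm [-11.8   30.96   3.96] deg [-0.1  -0.14  0.16] dist 33.37
```

View pics/s6c.png

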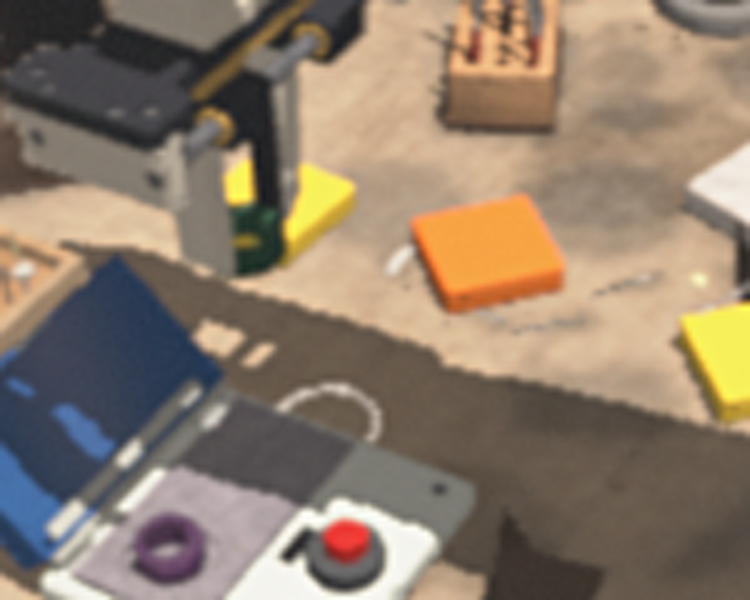

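>>> play_rows --motion '[[[-0.6,1.5,0,0,0,0,0.8],[-1.2,3,0,0,0,0,0.8],[-1.3,3.5,0,0,0,0,0.8],[-1.3,3.5,0,0,0,0,0.8],[-1.3,3.5,0,0,0,0,0.8],[-1.3,3.5,0,0,0,0,0.8],[-1.3,3.5,0,0,0,0,0.8],[-1.3,3.5,0,0,0,0,0.8]]]'

```text
t: 8.8
position: [0.4906, -0.1587, 0.1383]
eef_rot: [1.0, 0.03, -0.006, -0.002]
ft_force: [0.1, -0.5, -1.2]
width: 0.393
```

```bash
python3 -c "
from h import *
togo([.4810,-.2050,.08],3)"
```

```text
t 8.8 pos [ 0.4906 -0.1587  0.1383] F [ 0.06 -0.46 -1.22] w 0.393 q [-0.36 -0.2   1.87 -0.    1.47  1.15]
go cm [-1.18  4.58  5.82] deg [-0.2   0.65  0.49] dist 7.5
```

>>> play_rows --motion '[[[-0.8,3,0,-0.2,0.6,0.4,0.8],[-0.2,1,1.5,0,0,0,0.8],[0,0,2,0,0,0,0.8],[0,0,1.5,0,0,0,0.8],[0,0,0,0,0,0,0.8]]]'

```text
t: 9.3
position: [0.4763, -0.2048, 0.0795]
eef_rot: [1.0, 0.024, -0.004, -0.001]
ft_force: [-0.7, 0.4, 0.3]
width: 0.394
```

```bash
python3 -c "
from h import *
togo([.4810,-.2050,.045],3)
c=snap('scene','s7')
cv2.imwrite('pics/s7c.png',cv2.resize(c['color'][190:290,320:445,::-1],None,fx=6,fy=6,interpolation=cv2.INTER_CUBIC))
c=snap('top','t7')
cv2.imwrite('pics/t7c.png',cv2.resize(c['color'][220:320,335:460,::-1],None,fx=6,fy=6,interpolation=cv2.INTER_CUBIC))
"
```

```text
t 9.3 pos [ 0.4763 -0.2048  0.0795] F [-0.66  0.44  0.33] w 0.394 q [-0.45 -0.15  1.93 -0.    1.37  1.07]
go cm [0.49 0.05 3.44] deg [-0.16  0.44 -0.27] dist 3.48
```

View pics/s7c.png

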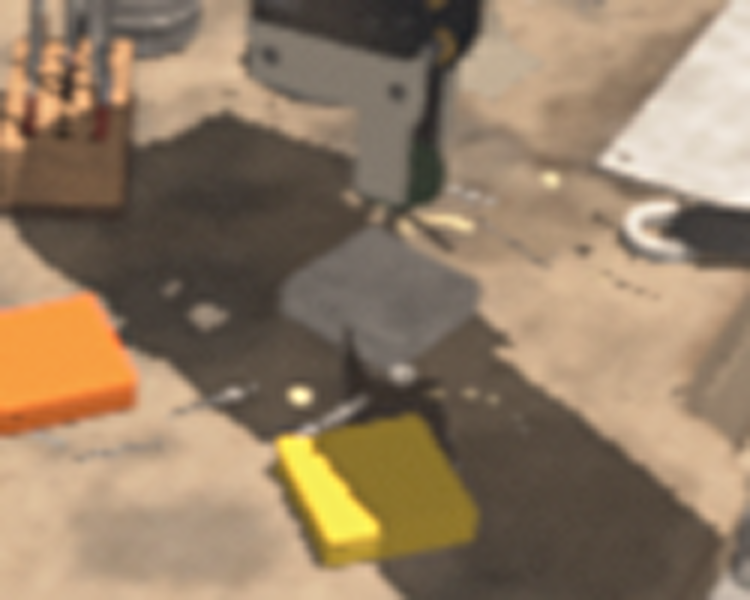

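View pics/t7c.png

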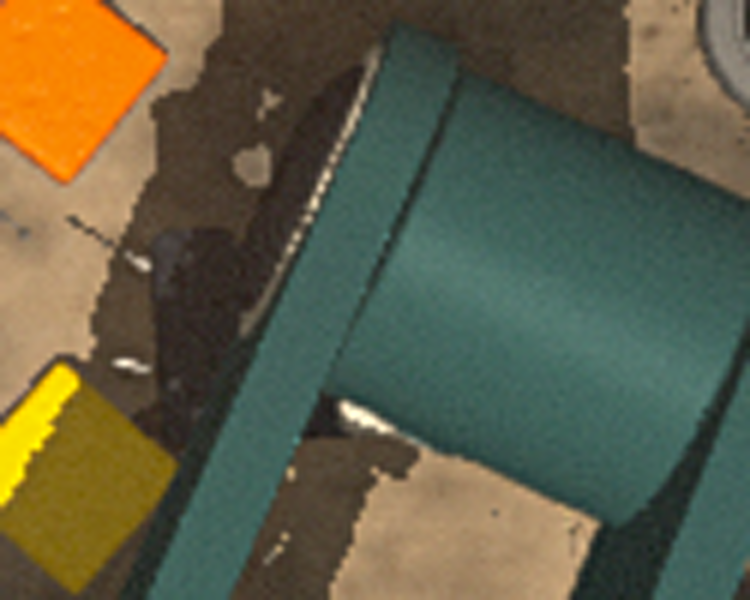

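```bash
python3 -c "
from h import *
for n in('top0','scene0'):
    c=dict(np.load(n+'.npz'));X=cloud(c)
    m=(X[...,2]>.011)&(X[...,2]<.03)&(abs(X[...,0]-.481)<.05)&(abs(X[...,1]+.205)<.05)
    m=cv2.morphologyEx(m.astype(np.uint8),cv2.MORPH_OPEN,np.ones((3,3)))>0
    p=X[m];p=p[p[:,2]>.015] if n=='scene0' else p
    print(n,len(p),cv2.minAreaRect((p[:,:2]*1000).astype(np.float32)),p.mean(0),np.median(p[:,2]))
"
```

```text
top0 779 ((481.3742980957031, -205.15780639648438), (65.27788543701172, 64.97513580322266), 77.69022369384766) [ 0.48116623 -0.20502235  0.01767177] 0.017579999747354868
scene0 372 ((480.86822509765625, -204.58895874023438), (65.05944061279297, 66.19563293457031), 78.185302734375) [ 0.47988213 -0.20290296  0.01897323] 0.019025153105473435
```

>>> play_rows --motion '[[[0.5,0,1.0,-0.1,0.4,-0.2,0.8],[0,0,1.0,0,0,0,0.8],[0,0,0.5,0,0,0,0.8],[0,0,0,0,0,0,0.8]]]'

```text
t: 9.8
position: [0.4841, -0.2039, 0.0564]
eef_rot: [1.0, 0.027, 0.002, 0.001]
ft_force: [-0.0, -0.5, -0.1]
width: 0.393
```

```bash
python3 -c "
from h import *
togo([.4810,-.2050,.027],3)
c=snap('scene','s8')
cv2.imwrite('pics/s8c.png',cv2.resize(c['color'][190:290,320:445,::-1],None,fx=6,fy=6,interpolation=cv2.INTER_CUBIC))
"
```

```text
t 9.8 pos [ 0.4841 -0.2039  0.0564] F [-0.03 -0.54 -0.07] w 0.393 q [-0.45 -0.12  1.95  0.    1.31  1.07]
go cm [-0.33  0.09  2.93] deg [ 0.09 -0.26  0.1 ] dist 2.95
```

View pics/s8c.png

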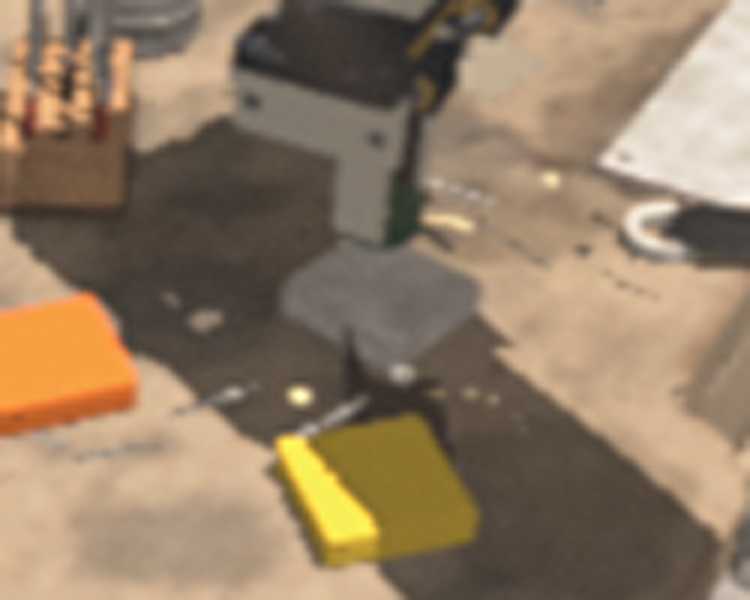

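>>> play_rows --motion '[[[-0.2,0.1,1.0,0,-0.2,0,0.8],[0,0,0.9,0,0,0,0.8],[0,0,0.3,0,0,0,0.8],[0,0,0,0,0,0,0.8]]]'

```text
t: 10.25
position: [0.4822, -0.2053, 0.0331]
eef_rot: [1.0, 0.027, 0.001, 0.001]
ft_force: [-0.3, 0.4, 0.5]
width: 0.394
```

```bash
python3 -c "
from h import *
togo([.4812,-.2050,.0253],3)"
```

```text
t 10.25 pos [ 0.4822 -0.2053  0.0331] F [-0.33  0.35  0.47] w 0.394 q [-0.45 -0.1   1.97 -0.    1.27  1.07]
go cm [-0.1  -0.03  0.78] deg [ 0.11 -0.08  0.1 ] dist 0.79
```

>>> play_rows --motion '[[[-0.1,0,0.3,0.1,0,0,0.8],[0,0,0.2,0,0,0,0.8],[0,0,0.1,0,0,0,0.8],[0,0,0,0,0,0,0.8]]]'

```text
t: 10.65
position: [0.4813, -0.2055, 0.027]
eef_rot: [1.0, 0.027, 0.001, 0.0]
ft_force: [-0.9, 0.1, -0.5]
width: 0.393
```

```bash
python3 -c "
from h import *
togo([.4812,-.2050,.0253],3)
c=snap('scene','s9')
cv2.imwrite('pics/s9c.png',cv2.resize(c['color'][210:270,340:415,::-1],None,fx=10,fy=10,interpolation=cv2.INTER_CUBIC))
"
```

```text
t 10.65 pos [ 0.4813 -0.2055  0.027 ] F [-0.94  0.12 -0.47] w 0.393 q [-0.45 -0.1   1.98  0.    1.26  1.06]
go cm [-0.01 -0.05  0.17] deg [ 0.02 -0.11  0.09] dist 0.18
```

View pics/s9c.png

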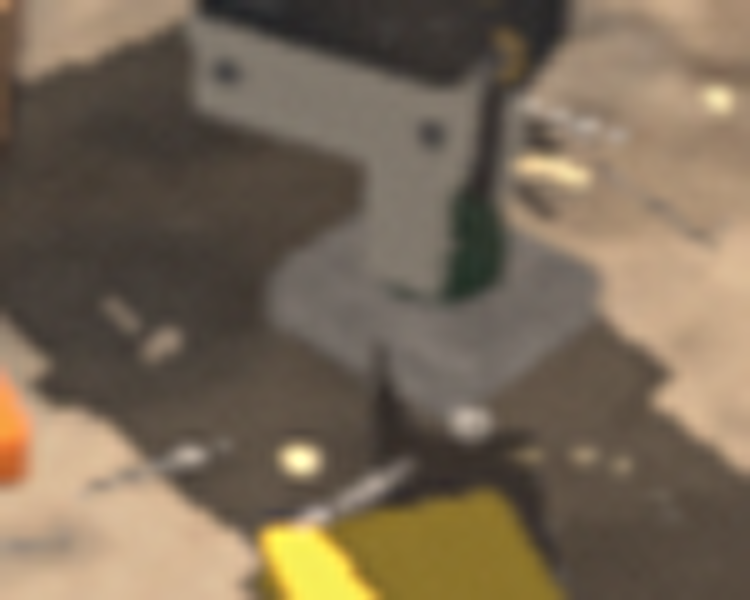

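>>> play_rows --motion '[[[0,0,0.1,0,0,0,0.8],[0,0,0,0,0,0,0.8]]]'

```text
t: 10.9
position: [0.4815, -0.2056, 0.0263]
eef_rot: [1.0, 0.027, 0.001, 0.0]
ft_force: [-0.5, 0.4, -0.7]
width: 0.396
```

>>> play_rows --motion '[[[0,0,0.1,0,0,0,0.8],[0,0,0,0,0,0,0.8]]]'

```text
t: 11.1
position: [0.4816, -0.2056, 0.0253]
eef_rot: [1.0, 0.027, 0.001, 0.0]
ft_force: [-0.4, 1.3, 0.3]
width: 0.392
```

>>> play_rows --motion '[[[0,0,0.05,0,0,0,0.8],[0,0,0,0,0,0,0.8]]]'

```text
t: 11.3
position: [0.4817, -0.2056, 0.025]
eef_rot: [1.0, 0.027, 0.001, 0.0]
ft_force: [-0.0, -0.4, -0.2]
width: 0.393
```

>>> play_rows --motion '[[[0,0,0.05,0,0,0,0.8],[0,0,0,0,0,0,0.8]]]'

```text
t: 11.5
position: [0.4818, -0.2057, 0.0249]
eef_rot: [1.0, 0.027, 0.001, 0.0]
ft_force: [-0.3, 0.3, 0.5]
width: 0.394
```

>>> play_rows --motion '[[[0,0,0.08,0,0,0,0.8],[0,0,0,0,0,0,0.8]]]'

```text
t: 11.7
position: [0.4819, -0.2057, 0.0246]
eef_rot: [1.0, 0.027, 0.002, 0.0]
ft_force: [0.3, 0.1, -1.0]
width: 0.393
```

```bash
python3 -c "
from h import *
togo([.4812,-.2050,.0253],3)
c=snap('scene','s10')
for i in range(3): print(ctrl.observe()['ft_force'].round(2))
cv2.imwrite('pics/s10c.png',cv2.resize(c['color'][210:270,340:415,::-1],None,fx=10,fy=10,interpolation=cv2.INTER_CUBIC))
"
```

```text
t 11.7 pos [ 0.4819 -0.2057  0.0246] F [ 0.31  0.1  -0.99] w 0.393 q [-0.45 -0.09  1.98  0.    1.25  1.06]
go cm [-0.07 -0.07 -0.07] deg [ 0.06 -0.19  0.1 ] dist 0.12
[-0.43  0.73  3.06]
[-0.43  0.73  3.06]
[-0.43  0.73  3.06]
```

View pics/s10c.png

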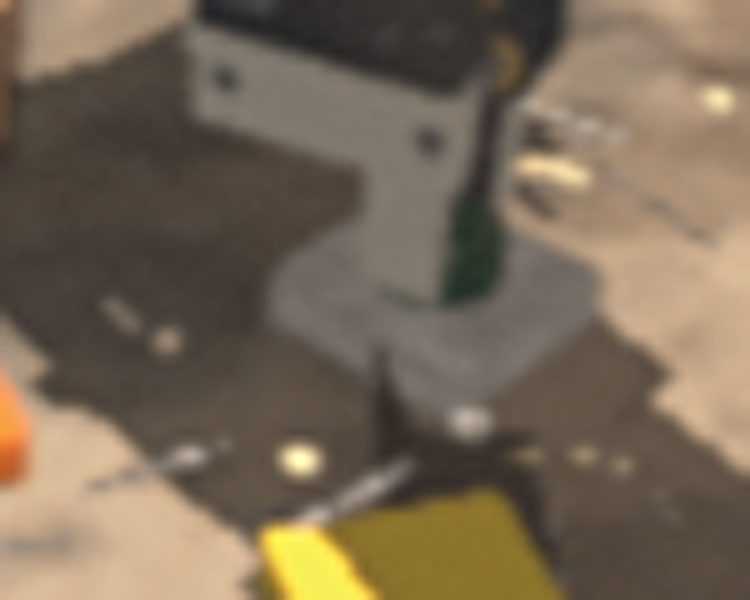

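>>> play_rows --motion '[[[0,0,0.05,0,0,0,0.8],[0,0,0,0,0,0,0.8]]]'

```text
t: 11.95
position: [0.4821, -0.2057, 0.0245]
eef_rot: [1.0, 0.027, 0.002, 0.001]
ft_force: [-1.4, 0.5, 2.0]
width: 0.391
```

>>> play_rows --motion '[[[0,0,0,0,0,0,0.8]]]'

```text
t: 12.05
position: [0.482, -0.2057, 0.0245]
eef_rot: [1.0, 0.027, 0.002, 0.001]
ft_force: [-0.8, 0.3, 3.2]
width: 0.39
```

Contact is at about 3 N, so I'm opening slowly.

>>> play_rows --motion '[[[0,0,0,0,0,0,0.58],[0,0,0,0,0,0,0.55],[0,0,0,0,0,0,0.5],[0,0,0,0,0,0,0.45],[0,0,0,0,0,0,0.4],[0,0,-0.5,0,0,0,0.4],[0,0,-1,0,0,0,0.4],[0,0,-2,0,0,0,0.4]]]'

```text
t: 12.85
position: [0.4806, -0.2051, 0.0583]
eef_rot: [1.0, 0.027, -0.0, -0.001]
ft_force: [-0.3, 0.8, -0.4]
width: 0.599
```

>>> play_rows --motion '[[[0,0,-3,0,0,0,0.4],[0,0,-3,0,0,0,0.4],[0,0,-3,0,0,0,0.4],[-2,4,-1,0,0,0,0.4],[-2,4,0,0,0,0,0.4],[-2,4,0,0,0,0,0.4],[-2,4,0,0,0,0,0.4],[-2,4,0,0,0,0,0.4]]]'

```text
t: 13.65
position: [0.3918, -0.4137, 0.175]
eef_rot: [0.999, 0.031, 0.005, 0.003]
ft_force: [1.2, 0.2, 1.0]
width: 0.6
```

>>> play_rows --motion '[[[-1,4,0,0,0,0,0.4],[-1,4,0,0,0,0,0.4],[-1,4,0,0,0,0,0.4],[0,0,0,0,0,0,0.4],[0,0,0,0,0,0,0.4]]]'

```text
t: 14.15
position: [0.3641, -0.5448, 0.1802]
eef_rot: [1.0, 0.029, 0.006, 0.005]
ft_force: [0.0, -0.3, -0.0]
width: 0.599
```

```bash
python3 -c "
from h import *
togo([.4812,-.2050,.0253],3)
c=snap('scene','s11'); X=cloud(c)
c2=snap('top','t11')
cv2.imwrite('pics/s11c.png',cv2.resize(c['color'][170:350,210:450,::-1],None,fx=3,fy=3,interpolation=cv2.INTER_CUBIC))
for n,c in(('s',c),('t',c2)):
    X=cloud(c);k=c['color'].astype(int)
    m=(k[...,1]>k[...,0]+12)&(k[...,1]>k[...,2]+3)&(abs(X[...,0]-.481)<.05)&(abs(X[...,1]+.205)<.05)&(X[...,2]>.02)&(X[...,2]<.045)
    p=X[m];
    if len(p): print(n,len(p),p.min(0).round(4),p.max(0).round(4)); t=p[p[:,2]>.029]; print(cv2.minEnclosingCircle((t[:,:2]*1000).astype(np.float32)), np.linalg.lstsq(np.c_[t[:,:2],np.ones(len(t))],t[:,2],rcond=None)[0])
    m=(X[...,2]>.011)&(X[...,2]<.021)&(abs(X[...,0]-.481)<.045)&(abs(X[...,1]+.205)<.05)
    m=cv2.morphologyEx(m.astype(np.uint8),cv2.MORPH_OPEN,np.ones((2,2)))>0
    p=X[m]; print('block',cv2.minAreaRect((p[:,:2]*1000).astype(np.float32)))
"
```

```text
t 14.15 pos [ 0.3641 -0.5448  0.1802] F [ 0.04 -0.27 -0.05] w 0.599 q [-1.02  0.08  1.55  0.01  1.51  0.49]
go cm [ 13.46 -33.41  15.31] deg [ 0.56 -0.63  0.27] dist 39.14
s 85 [ 0.4647 -0.2179  0.0218] [ 0.4985 -0.1854  0.0357]
((481.2504577636719, -202.77029418945312), 18.01349639892578) [-0.03763885 -0.00376471  0.04941399]
block ((470.1224365234375, -192.9911651611328), (89.86219787597656, 66.18976593017578), 31.939258575439453)
t 99 [ 0.4651 -0.2207  0.0258] [ 0.4996 -0.1881  0.0392]
((482.46319580078125, -204.48199462890625), 17.730073928833008) [-0.02573249 -0.0179399   0.04071122]
block ((480.7459716796875, -148.01239013671875), (197.37245178222656, 72.01607513427734), 89.7688217163086)
```

View pics/s11c.png

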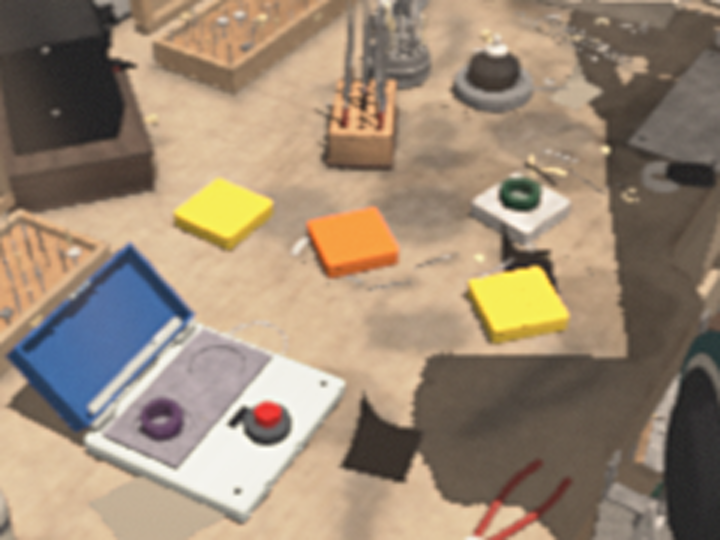

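View pics/t11.png

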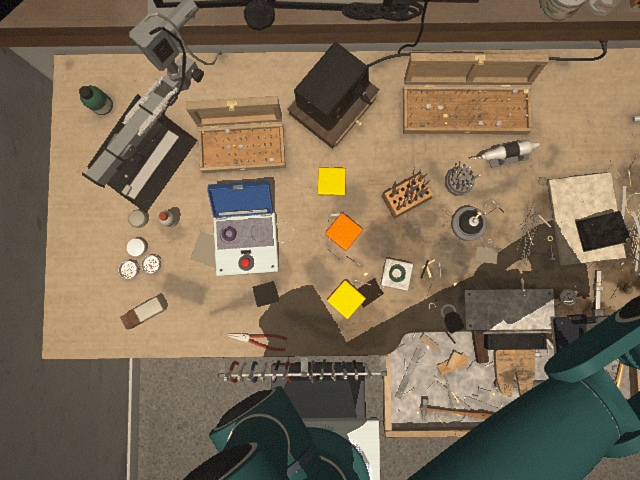

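The ring lies flat and centred on the steel block at top pixel (397,273). The lid is open, the purple ring is in its pocket at (229,234), and the lamp (468,222) and bottle (166,217) are upright where they were.

```bash
python3 -c "
from h import *
print(ctrl.observe()['dq'].round(3)); print(ctrl.sign_off())"
```

```text
[ 0.013 -0.011  0.012  0.001 -0.002  0.001]
the job is handed in; nothing more can be done
None
```

I pressed the release button with the shut fingers, peaking at about 20 N up on the tool, and the lid sprang fully open. I then gripped the green ring at 6 N, lifted it out, and lowered it onto the steel block until it touched at about 3 N. After opening slowly I moved the arm clear and handed in at about 14.2 s.

**Ring position:** the last pictures put the ring's centre at (0.481–0.482, −0.203 to −0.204). The block's centre, measured before placing, was (0.481, −0.205), so the ring is within about 2 mm of the middle and looks flat.

**Everything else:** the lid is open, the purple ring is in its pocket, and the lamp and bottle are upright where they were. The arm was clear of everything, with no contact force.

**Checks that failed or disagreed:**
- My attempt to re-measure the block after placing picked up other points in the scene and was unusable. The comparison above relies on the earlier block measurement and on the pictures.
- The plane fit to the ring's top face was too noisy to show tilt (1.5–2° is within the depth noise).
- The gripper read about 36 mm across the 38 mm ring, though the hold was firm.

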